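# Make up the part kits for two crane-control enclosures

### The arm

A 6-joint arm with a two-finger parallel gripper is mounted at the origin on the work surface. World frame = base frame: x ahead of the robot, y to its left, z up, the work surface at z = 0. Lengths are in m, angles in degrees, forces in N, time in s.
With the tool pointing down it reaches from about 0.4 to 0.825 m from the base axis. Payload 7 kg.
Tool frame: the origin (TCP) lies midway between the tips of the shut fingers; the grasp point (between the pads) lies 19 mm behind it; z points along the fingers, y is the line along which they close (so a half turn about z gives the same grasp; the last joint's range is limited). The gripper opens to 88 mm and grips with 3 to 60 N. Pads are 19 mm wide; open, the fingers measure 130 mm over their backs; the gripper's body (78 mm by 193 mm) begins 47 mm behind the grasp point.
Start: joints at [-50.873, 20.546, 0.682, 0, -70.136, -16.507], TCP at [0.26, -0.623, 0.227] pointing down, gripper open.
Joint ranges: [-176.03, 176.03], [-82.01, 121.73], [-58.28, 71.71], [-173.87, 95.51], [-174.79, -0.11], [-173.66, 173.66]. Speed limits (degrees/s): [136.94, 136.94, 172.46, 180, 180, 180].

### API

Orientations are given as [roll, pitch, yaw] about the fixed x, y, z axes, in that order (R = Rz(yaw) Ry(pitch) Rx(roll)).
In Python, from plant import ctrl gives the robot as it stands. The module is installed in compiled form; this text tells all that it offers.
- The arm moves only by the tool send_rows, never from a script. Its argument "plan" is a list that holds one entry, the list of rows, each a list of 6 numbers: the shift along the tool's x, y, z in cm, then the turn, a rotation vector about the tool's x, y, z in degrees. A call has 1 to 8 rows; each row is the pose to reach, as a shift and turn from the pose commanded when the call began, along the tool's axes at that moment; what a row does not reach only later rows make up. A row lasts 1/12 s, in which the tool goes at most 41.7 mm and 7.16 degrees, less where a joint would pass 70% of its speed; a pose out of reach is approached as far as the arm can. A call with a gripper value outside its range is refused whole. "fingers" is the opening, from 0 (shut) to 1 (fully open), set as the call begins (left out, the last holds). The fingers move at their own pace and stop on an object; the grip force is fixed at half the most. Time passes only in rows, so rows that repeat a pose let the fingers close. It gives the time, the measured TCP pose, the force, the opening and the grip force at its end, in the units of the state.
- ctrl.get_obs(): the state, without advancing time (a new reading comes with each control period).
- ctrl.snapshot(name): name is "scene" or "top" or "wrist"; returns a dict with "img" (420x560x3 uint8, red, green, blue), "K" (3x3 intrinsics, pixels), "k1" (the pictures are not rectified: a ray, as slopes to the right and down, at radius r is drawn at 1 + k1 r^2 times it, then the intrinsics apply), "pose" (4x4, takes a point from camera to world coordinates). Camera axes: x right, y down, z forward; pixel columns grow to the right and rows downward; lengths in m; the calibration is good to about 2 mm. A picture is of the moment at which its call begins. There is no depth.
- ctrl.close_job(): hands the job in; it is judged then, once.
The state is a dict: "clock": time; "joint_pos": joint angles; "qvel": joint speeds; "tau": joint torques, N m; "tool_pos": TCP position; "orientation": TCP orientation; "force": force on the tool from outside, world axes, zero at the start; "moment": the same for the moment, N m; "opening": finger opening in m; "gripper_force": force on a finger pad.
Only numpy, scipy, OpenCV 4.12 (cv2) and the standard library are available. Lean on these libraries where they do the work, as an engineer would, in place of code of your own. Each camera call takes 0.05 s, during which the arm holds its last target. There are 200 camera calls.

### The job

Make up the two kits from the stock in the white tray. Into the blue tray with the long two-hole pendant housing go the selector switch, the twin push-button and the large cable gland; into the blue tray with the short one-hole stop-station housing go the red mushroom stop button and the small cable gland. Set each part down upright, without dropping it, one to a small compartment; leave the key switch standing in the stock, and do not shift it, the screwdriver or the mouse.

Things in the scene. Friction and masses are not known exactly. Their poses are not given: they have to be found in the camera images.
- stop_button: Emergency-stop unit, 80 g: round red mushroom head, 40 mm across, 52 to 70 mm above the underside; 30 mm bezel under it. Stands on a black contact block 28 (x) x 38 (y) x 31 mm tall. Origin: centre of the underside, z up. Grip the head's rim from any side about 60 mm up. Starts upright in the white stock tray (fixed, lip 14 mm high).
- selector: Selector-switch unit, 70 g: round steel bezel 30 mm across, 42 to 54 mm up, with a black bar handle (9 x 26 mm, along y) on top to 69 mm. Stands on a black contact block 28 (x) x 38 (y) x 31 mm tall. Origin: centre of the underside, z up. Grip across its x (30 mm) about 49 mm up. Starts upright in the stock tray, turned any way.
- twin_button: Twin push-button unit, 80 g: oblong steel bezel 30 (x) x 56 (y) mm, 42 to 54 mm up, with a white and a black square cap side by side, top at 58 mm. Stands on a black contact block 28 (x) x 38 (y) x 31 mm tall. Origin: centre of the underside, z up. Grip across its x (30 mm) about 49 mm up. Starts upright in the stock tray, turned any way.
- large_gland: Large metal cable gland, 110 g, upright on its thread in the stock tray: hexagon 36 mm across flats (two flats face +-x, the others every 60 degrees), 12 to 44 mm up, domed top at 50 mm with a dark round mouth; thread 32 mm across below. Origin: centre of the underside, z up. Grip across flats about 33 mm up.
- small_gland: Small metal cable gland, 45 g, the same form: hexagon 24 mm across flats (two flats face +-x, the others every 60 degrees), 10 to 34 mm up, domed top at 40 mm; thread 20 mm across below. Origin: centre of the underside, z up. Grip across flats about 32 mm up. Upright in the stock tray.
- key_switch: Key-switch unit, not wanted in either kit: round steel bezel 30 mm across like the selector's, but with a thin steel key upright in it, top at 79 mm. Stands on a black contact block 28 (x) x 38 (y) x 31 mm tall. Origin: centre of the underside, z up. In the stock tray, where the six parts stand in two rows of three, about 88 mm apart, in any order.
- pendant_tray: Blue kit tray, fixed, 210 (x) x 173 (y) mm, walls 14 mm high; origin: centre of its underside, z up. Floor 3 mm thick. On its +y side three small compartments, each 66 x 66 mm inside, centred at x = -69, 0, +69, y = +50.5 mm. Its -y half holds the long yellow pendant housing with two round holes, 168 x 72 mm, top at z = 39 mm, edge at y = +1.5 mm.
- station_tray: Blue kit tray, fixed, 210 (x) x 173 (y) mm, walls 14 mm high; origin: centre of its underside, z up. Floor 3 mm thick. On its +y side three small compartments, each 66 x 66 mm inside, centred at x = -69, 0, +69, y = +50.5 mm. Its -y half holds the short yellow stop-station housing with one round hole, 80 x 72 mm, top at z = 37 mm, edge at y = +1.5 mm.
- screwdriver: Loose screwdriver with a red handle, 170 mm long, lying on the bench beyond the trays, at the right; a bystander.
- mouse: Loose black computer mouse, 105 x 60 mm, 31 mm high, on the bench beyond the trays, at the left; a bystander.
Not all that is in view belongs to the job. What is shaped like the selector but purple is not meant.

How it is judged:
By the outcome, as a careful person would: the job done as asked, in the order asked, and still so for the second after the job is handed in, with the robot touching nothing.
It also fails if it takes over 136 s, if anything falls off the work surface, if the arm or the gripper's body presses on something with over 40 N, if the wrist force passes 120 N, or if a joint passes its speed limit or range.

## Working session

There is one attempt and no reset: what is moved stays moved. The work goes in short steps, Python scripts to look and compute and a tool call to move; the robot and the scene stay as the last step left them, time stands still between calls to the robot, and variables do not carry over. Pictures are saved under pics/ and viewed, at most 14 in all, crops included, and the job is handed in when it is done.

Besides the shell and the picture viewer there is one more tool, called after "Emit:" by a JSON object that holds its "op" and its "data". send_rows: Moves the arm, as the interface text tells. Its arguments: {"type":"object","properties":{"plan":{"type":"array","items":{"type":"array","items":{"type":"array","items":{"type":"number"}}}},"fingers":{"type":"number"}},"required":["plan"]}

```bash
mkdir -p pics
python3 - <<'E'
from plant import ctrl
import cv2,numpy as np
print(ctrl.get_obs())
for n in("scene","top"):
    s=ctrl.snapshot(n); cv2.imwrite(f"pics/{n}0.png",s["img"][:,:,::-1]); np.savez(f"{n}0.npz",**s); print(n,s["K"].tolist(),s["k1"],s["pose"].round(4).tolist())
E
```

```text
{'clock': 0.0, 'joint_pos': array([-5.08725036e+01,  2.05910333e+01,  6.33252710e-01, -2.22665453e-02,
       -7.01360455e+01, -1.65051804e+01]), 'qvel': array([ 0.07808907,  0.0453319 , -0.0072019 , -0.02341117, -0.03573309,
        0.03230878]), 'tau': array([ 4.46336317e-04, -5.82717705e+01,  2.93055207e+01,  6.99754760e+00,
        6.86664323e-03, -1.55706061e-04]), 'tool_pos': array([ 0.25941432, -0.62261623,  0.22561652]), 'orientation': array([ 1.79904093e+02, -6.58966093e-03, -1.57385262e+02]), 'force': array([ 0.27494211, -0.85980753, -0.39481812]), 'moment': array([ 0.04927751,  0.01860152, -0.01262107]), 'gripper_force': 0.0, 'opening': 0.08748475617563192}
scene [[448.1063019936838, 0.0, 272.1671108587414], [0.0, 448.1063019936838, 202.0132270299301], [0.0, 0.0, 1.0]] -0.006184718616525704 [[-0.0391, 0.8177, -0.5743, 1.0828], [0.9991, 0.0411, -0.0095, 0.0132], [0.0158, -0.5741, -0.8186, 0.8029], [0.0, 0.0, 0.0, 1.0]]
top [[451.0514509296087, 0.0, 279.3686553767215], [0.0, 451.0514509296087, 217.12992284446733], [0.0, 0.0, 1.0]] -0.14597564320333783 [[-0.0279, -0.9873, 0.1563, 0.3821], [-0.9994, 0.0307, 0.0155, -0.0194], [-0.0201, -0.1558, -0.9876, 0.975], [0.0, 0.0, 0.0, 1.0]]
```

View pics/top0.png

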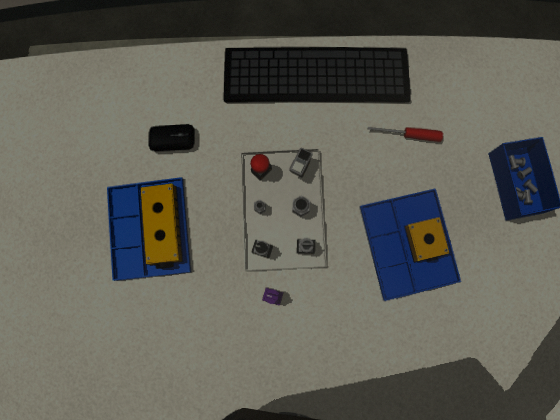

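View pics/scene0.png

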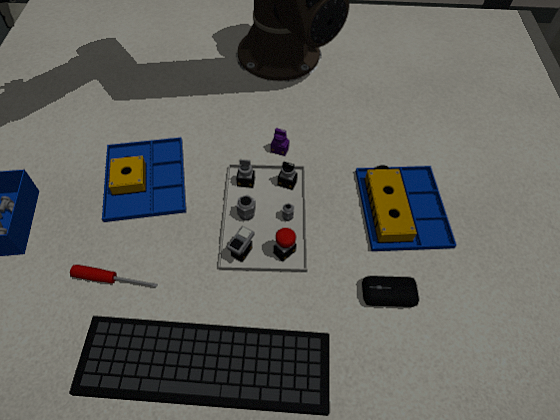

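The top view shows the stock tray at centre: stop (260,163), twin (301,162), small gland (260,207), large gland (302,205), and two round-bezel units at (262,248) and (307,246). The pendant tray is at the left, the station tray at the right. I'll zoom in on the units.

Run:
```python
import cv2,numpy as np
t=cv2.imread("pics/top0.png");s=cv2.imread("pics/scene0.png")
a=cv2.resize(t[145:275,238:333],(400,547),interpolation=cv2.INTER_CUBIC)
b=cv2.resize(s[150:280,213:308],(400,547),interpolation=cv2.INTER_CUBIC)
cv2.imwrite("pics/c1.png",np.clip(np.hstack([a,b])*1.3,0,255))
```

```text
[ WARN:0@0.046] global loadsave.cpp:1063 imwrite_ Unsupported depth image for selected encoder is fallbacked to CV_8U.
```

View pics/c1.png

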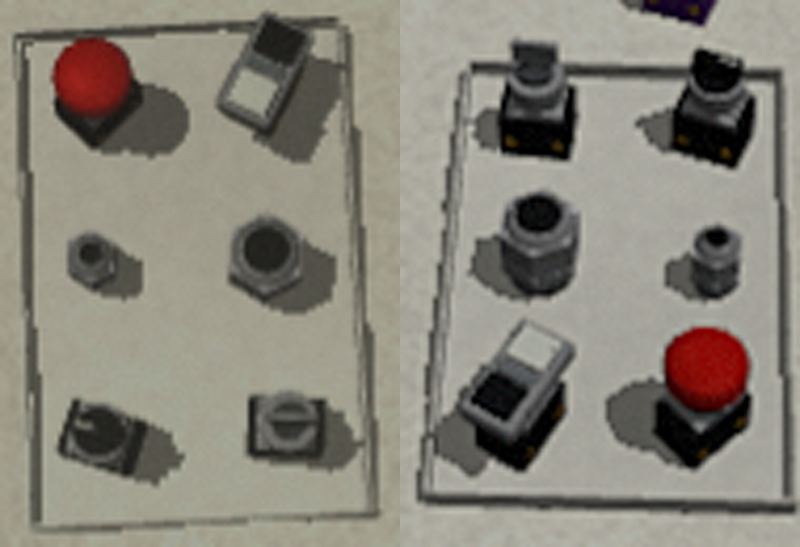

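Selector is the unit at +y (262,248), with the dark bar handle. The key switch is at (307,246), with the thin upright key. Next I'll write helpers, a rough localisation and tray fits.

```bash
cat > h.py <<'E'
import cv2,numpy as np
from scipy.spatial.transform import Rotation as R
def shot(n,f):
    from plant import ctrl
    s=ctrl.snapshot(n); cv2.imwrite(f"pics/{f}.png",s["img"][:,:,::-1]); np.savez(f"{f}.npz",**s); return s
def toplane(s,uv,z):
    uv=np.atleast_2d(np.asarray(uv,float))
    n=cv2.undistortPoints(uv.reshape(-1,1,2),s["K"],np.array([float(s["k1"]),0,0,0,0])).reshape(-1,2)
    d=np.c_[n,np.ones(len(n))]@s["pose"][:3,:3].T; c=s["pose"][:3,3]
    return (c+d*((np.broadcast_to(z,len(n))-c[2])/d[:,2])[:,None])[:,:2]
def proj(s,P):
    T=np.linalg.inv(s["pose"]); P=np.atleast_2d(P)
    return cv2.projectPoints(P.astype(float),cv2.Rodrigues(T[:3,:3])[0],T[:3,3],s["K"],np.array([float(s["k1"]),0,0,0,0]))[0].reshape(-1,2)
def row(p0,yaw0,p1,yaw1):
    "tool-down pose to pose: row in cm, deg"
    r0=R.from_euler('xyz',[180,0,yaw0],degrees=True)
    d=r0.inv().apply(np.subtract(p1,p0))*100
    dy=(yaw1-yaw0+180)%360-180
    return [round(float(v),2) for v in d]+[0,0,round(-dy,1)]
E
python3 - <<'E'
from h import *
s=dict(np.load("top0.npz")); 
for n,u,v,z in[("stop",92,78,.065),("twin",264,72,.056),("sg",92,253,.042),("lg",267,249,.052),("sel",100,430,.058),("key",288,422,.058)]:
    print(n,toplane(s,[238+u/4.21-.4,145+v/4.21-.4],z).round(4))
hsv=cv2.cvtColor(s["img"],cv2.COLOR_RGB2HSV)
m=((hsv[...,0]>100)&(hsv[...,0]<125)&(hsv[...,1]>130)&(hsv[...,2]>40)).astype(np.uint8)
n,l,st,c=cv2.connectedComponentsWithStats(m)
for i in range(1,n):
    if st[i,4]>600:
        ys,xs=np.where(l==i); P=toplane(s,np.c_[xs,ys],.012)
        r=cv2.minAreaRect((P*1000).astype(np.float32)); print(c[i].round(),r)
from plant import ctrl
s=ctrl.snapshot("wrist");o=ctrl.get_obs();print(s["pose"].round(3).tolist(),s["K"][0,0],o["tool_pos"],o["orientation"])
print(row([.26,-.623,.227],-157.4,[.5,0,.30],-90))
E
```

```text
stop [[0.6416 0.0333]]
twin [[ 0.6444 -0.0524]]
sg [[0.5576 0.0364]]
lg [[ 0.555  -0.0507]]
sel [[0.4672 0.0335]]
key [[ 0.4684 -0.0577]]
[523. 179.] ((610.2626953125, -566.1337890625), (172.58656311035156, 146.25900268554688), 8.699477195739746)
[139. 233.] ((519.1094970703125, 286.8363342285156), (210.5665283203125, 174.34178161621094), 5.183202743530273)
[405. 245.] ((468.57830810546875, -284.7037353515625), (209.81918334960938, 174.53318786621094), 11.1785306930542)
[[-0.384, 0.896, 0.225, 0.199], [0.923, 0.372, 0.096, -0.648], [0.003, 0.244, -0.97, 0.383], [0.0, 0.0, 0.0, 1.0]] 328.2667974501095 [ 0.25945004 -0.62275555  0.22583752] [ 1.79928657e+02 -6.73980797e-03 -1.57386849e+02]
[-46.1, 48.29, -7.3, 0, 0, -67.4]
```

Emit:
{"op": "send_rows", "data": {"plan": [[[-16.9,14.6,-7.3,0,0,22.6],[-16.9,14.6,-7.3,0,0,22.6],[-16.9,14.6,-7.3,0,0,22.6],[-16.9,14.6,-7.3,0,0,22.6],[-16.9,14.6,-7.3,0,0,22.6],[-16.9,14.6,-7.3,0,0,22.6],[-16.9,14.6,-7.3,0,0,22.6],[-16.9,14.6,-7.3,0,0,22.6]]]}}

```text
clock: 0.82
tool_pos: [0.3603, -0.4222, 0.3005]
orientation: [-180.0, 0.1, -179.8]
force: [-0.2, -0.0, 0.7]
opening: 0.0876
gripper_force: 0.0
```

Emit:
{"op": "send_rows", "data": {"plan": [[[-12,21.1,0,0,0,0],[-12,21.1,0,0,0,0],[-12,21.1,0,0,0,0],[-12,21.1,0,0,0,0],[-12,21.1,0,0,0,0],[-12,21.1,0,0,0,0],[-12,21.1,0,0,0,0],[-12,21.1,0,0,0,0]]]}}

```text
clock: 1.48
tool_pos: [0.4798, -0.2115, 0.2985]
orientation: [180.0, -0.1, -179.9]
force: [0.1, -1.2, 0.5]
opening: 0.0878
gripper_force: 0.0
```

Emit:
{"op": "send_rows", "data": {"plan": [[[-12,21.2,0,0,0,0],[-12,21.2,0,0,0,0],[-12,21.2,0,0,0,0],[-12,21.2,0,0,0,0],[-12,21.2,0,0,0,0],[-12,21.2,0,0,0,0],[-12,21.2,0,0,0,0],[-12,21.2,0,0,0,0]]], "fingers": 0.6}}

```text
clock: 2.15
tool_pos: [0.5998, -0.0004, 0.2979]
orientation: [-180.0, -0.2, -180.0]
force: [-0.7, 0.3, -0.1]
opening: 0.0526
gripper_force: 0.0
```

Run:
```python
from h import *
from plant import ctrl
o=ctrl.get_obs();print(o["clock"],o["tool_pos"],o["orientation"],o["joint_pos"].round(1),o["opening"])
s=shot("wrist","w1"); print(s["pose"].round(4).tolist(),s["k1"])
c=proj(s,[[.665,.02,.01],[.43,0,.01]]);print(c)
cv2.imwrite("pics/w1b.png",cv2.resize(s["img"][:,:,::-1],(800,600),interpolation=cv2.INTER_CUBIC))
```

```text
2.15 [ 5.99778664e-01 -3.61674141e-04  2.97905430e-01] [-1.79953264e+02 -1.52164460e-01 -1.79953326e+02] [  18.6   11.5   -2.6   -0.   -76.1 -108.6] 0.052641861623211245
[[-0.0002, 0.9704, 0.2416, 0.535], [1.0, 0.0002, 0.0003, -0.0002], [0.0002, 0.2416, -0.9704, 0.4555], [0.0, 0.0, 0.0, 1.0]] -0.01941249968928063
[[297.98347502 225.41528673]
 [283.8769594   44.17715788]]
```

View pics/w1b.png

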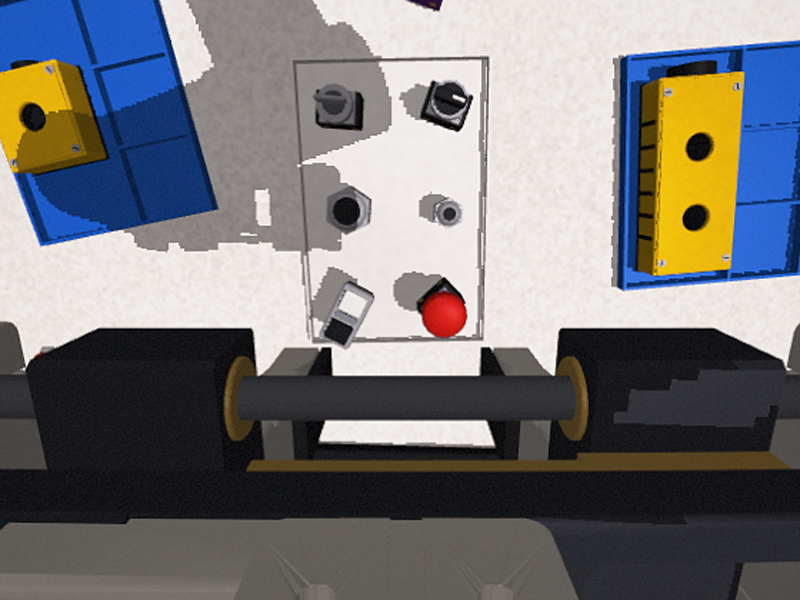

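Wrist view (800x600, +y right, +x down): selector (448,103), key (336,104), glands (348,210) and (449,213), twin (348,312), stop (444,313), and both trays. I'll enlarge the three rows for measuring.

Run:
```python
from h import *
im=cv2.imread("pics/w1.png")
# strips: u 210..345, v starts, x4
S=[im[v:v+50,210:345] for v in (52,122,194)]
S=[cv2.resize(a,None,fx=4,fy=4,interpolation=cv2.INTER_CUBIC) for a in S]
for a in S:
    for k in range(0,540,40): cv2.line(a,(k,0),(k,5),(0,0,255),1)
    for k in range(0,200,40): cv2.line(a,(0,k),(5,k),(0,0,255),1)
cv2.imwrite("pics/w1c.png",np.vstack(S))
```

```text
(no output)
```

View pics/w1c.png

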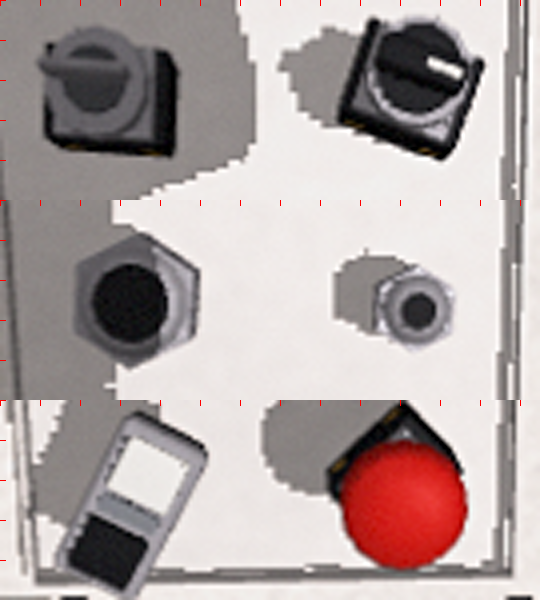

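Run:
```python
from h import *
w=dict(np.load("w1.npz"));t=dict(np.load("top0.npz"))
V=(52,122,194)
L=dict(stop=(2,405,107,.063,(92,78)),twin=(2,132,106,.056,(264,72)),sg=(1,416,110,.042,(92,253)),lg=(1,129,102,.052,(267,249)),sel=(0,420,67,.057,(100,430)),key=(0,96,80,.057,(288,422)))
for n,(k,x,y,z,c) in L.items():
    p=np.array([[210+x/4-.4,V[k]+y/4-.4]]); q=np.array([[238+c[0]/4.21-.4,145+c[1]/4.21-.4]])
    print(n,toplane(w,p,z).round(4),toplane(t,q,z).round(4),end=' ')
    # triangulated height: z with least disagreement
    zs=np.arange(.03,.09,.001); d=[np.linalg.norm(toplane(w,p,a)-toplane(t,q,a)) for a in zs]; print(zs[np.argmin(d)].round(3),min(d))
# twin corners, gland vertices -> angles
for nm,k,z,P in[("twin",2,.057,[(207,55),(130,200),(138,12),(57,160)]),("lg",1,.047,[(137,32),(128,168)]),("sg",1,.037,[(420,62),(412,150)]),("selblk",0,.034,[(372,18),(483,62)])]:
    Q=toplane(w,[[210+x/4-.4,V[k]+y/4-.4] for x,y in P],z)
    print(nm,[np.degrees(np.arctan2(*(Q[i+1]-Q[i])[::-1])).round(1) for i in range(0,len(Q),2)],Q.mean(0).round(4))
# trays via wrist: blue/yellow mask
hsv=cv2.cvtColor(w["img"],cv2.COLOR_RGB2HSV)
m=((hsv[...,0]>100)&(hsv[...,0]<125)&(hsv[...,1]>130)&(hsv[...,2]>40)).astype(np.uint8)
n,l,st,c=cv2.connectedComponentsWithStats(m)
# compare predicted tray corners with wrist picture
for cx,cy,a in((.5191,.2868,5.18),(.4686,-.2847,11.18)):
    r=R.from_euler('z',a,degrees=True)
    print(proj(w,[r.apply([x,y,.014])+[cx,cy,0] for x,y in((-.105,-.0865),(.105,-.0865),(.105,.0865),(-.0345,.084),(.0345,.084))]).round(0).tolist())
```

```text
stop [[0.643  0.0335]] [[0.6422 0.0334]] 0.056 0.0008062970336694586
twin [[ 0.6446 -0.0521]] [[ 0.6444 -0.0524]] 0.052 0.0001913464167085419
sg [[0.5572 0.0369]] [[0.5576 0.0364]] 0.045 0.0003411923454268611
lg [[ 0.5543 -0.0508]] [[ 0.555  -0.0507]] 0.056 0.00036520236924732425
sel [[0.4663 0.0348]] [[0.4673 0.0335]] 0.061 0.0011312055172495031
key [[ 0.4697 -0.0571]] [[ 0.4685 -0.0577]] 0.052 0.00019620426986503153
twin [np.float64(-28.1), np.float64(-29.5)] [ 0.6449 -0.0518]
lg [np.float64(-5.5)] [ 0.5541 -0.0503]
sg [np.float64(-4.1)] [0.5563 0.0373]
selblk [np.float64(70.0)] [0.4548 0.0389]
[[439.0, 37.0], [436.0, 203.0], [560.0, 192.0], [569.0, 86.0], [564.0, 140.0]]
[[-34.0, 4.0], [27.0, 172.0], [148.0, 146.0], [114.0, 34.0], [131.0, 92.0]]
```

Emit:
{"op": "send_rows", "data": {"plan": [[[13.3,3.4,8,0,0,-50],[13.3,3.4,8,0,0,-50],[13.3,3.4,8,0,0,-50],[13.3,3.4,8,0,0,-50],[13.3,3.4,8,0,0,-50],[13.3,3.4,8,0,0,-50],[13.3,3.4,8,0,0,-50],[13.3,3.4,8,0,0,-50]]]}}

```text
clock: 2.87
tool_pos: [0.4658, 0.0319, 0.2199]
orientation: [-180.0, 0.0, -129.8]
force: [-0.4, -1.5, -0.4]
opening: 0.0525
gripper_force: 0.0
```

Emit:
{"op": "send_rows", "data": {"plan": [[[0,0,8,0,0,-20],[0,0,8,0,0,-20],[0,0,8,0,0,-20],[0,0,8,0,0,-20],[0,0,8,0,0,-20]]]}}

```text
clock: 3.28
tool_pos: [0.4666, 0.0327, 0.1399]
orientation: [-180.0, -0.0, -110.4]
force: [0.6, -0.1, 0.9]
opening: 0.0529
gripper_force: 0.0
```

Run:
```python
from h import *
s=shot("wrist","w2")
p=proj(s,[[.467,.0342,.057]])[0];print(p)
x,y=int(p[0]),int(p[1]);y0=max(0,y-90)
cv2.imwrite("pics/w2c.png",cv2.resize(s["img"][y0:y+90,x-100:x+100,::-1],None,fx=3,fy=3))
```

```text
[284.03072339 219.80897641]
```

View pics/w2c.png

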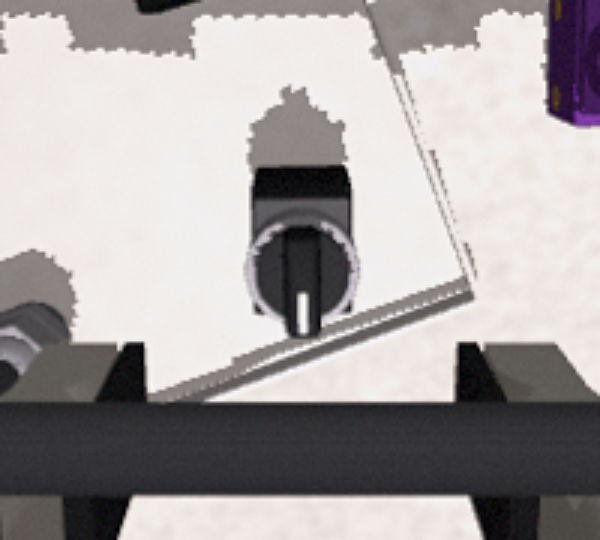

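The selector (300,268) sits squarely between the fingers, exactly where predicted. Descending and gripping.

Emit:
{"op": "send_rows", "data": {"plan": [[[0,0,2.5,0,0,0],[0,0,5,0,0,0],[0,0,7.5,0,0,0],[0,0,9,0,0,0],[0,0,10,0,0,0],[0,0,10.7,0,0,0],[0,0,10.7,0,0,0],[0,0,10.7,0,0,0]]]}}

```text
clock: 4.0
tool_pos: [0.467, 0.0339, 0.0333]
orientation: [-179.9, 0.0, -110.1]
force: [-0.9, -1.4, -0.6]
opening: 0.0525
gripper_force: 0.0
```

Emit:
{"op": "send_rows", "data": {"plan": [[[0,0,0,0,0,0],[0,0,0,0,0,0],[0,0,0,0,0,0],[0,0,0,0,0,0],[0,0,0,0,0,0],[0,0,0,0,0,0],[0,0,0,0,0,0],[0,0,0,0,0,0]]], "fingers": 0.2}}

```text
clock: 4.67
tool_pos: [0.4667, 0.0339, 0.033]
orientation: [-180.0, 0.0, -110.0]
force: [-1.1, 0.2, 6.2]
opening: 0.029
gripper_force: 30.0
```

Emit:
{"op": "send_rows", "data": {"plan": [[[0,0,-1,0,0,0],[0,0,-2,0,0,0],[0,0,-4,0,0,0],[0,0,-7,0,0,0],[0,0,-10,0,0,0],[0,0,-12,0,0,0],[0,0,-12,0,0,0],[0,0,-12,0,0,0]]]}}

```text
clock: 5.33
tool_pos: [0.4666, 0.0341, 0.1534]
orientation: [-179.9, 0.1, -110.0]
force: [-0.4, 0.2, -0.7]
opening: 0.029
gripper_force: 30.0
```

Emit:
{"op": "send_rows", "data": {"plan": [[[-3,1.3,0,0,0,-3],[-7,3.1,0,0,0,-7],[-11,4.9,0,0,0,-11],[-15,6.7,0,0,0,-15],[-19,8.5,0,0,0,-19],[-23,10.3,0,0,0,-23],[-26,11.6,0,0,0,-25.2],[-27.2,12.1,0,0,0,-25.2]]]}}

```text
clock: 6.0
tool_pos: [0.4447, 0.3349, 0.1507]
orientation: [179.9, -0.1, -84.5]
force: [0.7, 0.1, -0.9]
opening: 0.0291
gripper_force: 30.0
```

Emit:
{"op": "send_rows", "data": {"plan": [[[0,0,0,0,0,0],[0,0,0,0,0,0],[0,0,0,0,0,0]]]}}

```text
clock: 6.25
tool_pos: [0.4448, 0.3296, 0.1511]
orientation: [179.9, -0.1, -84.8]
force: [-0.6, -0.9, -0.5]
opening: 0.029
gripper_force: 30.0
```

Run:
```python
from h import *
s=shot("wrist","w3")
T=R.from_euler('z',5.18,degrees=True)
for x in(-.102,-.036,-.033,.033,.036,.102):
  for y in(.0175,.0835):
    print(x,y,proj(s,[T.apply([x,y,.014])+[.5191,.2868,0]])[0].round(0).tolist(),end=' ')
cv2.imwrite("pics/w3.png",s["img"][:,:,::-1])
```

```text
-0.102 0.0175 [319.0, 168.0] -0.102 0.0835 [317.0, 238.0] -0.036 0.0175 [246.0, 168.0] -0.036 0.0835 [248.0, 238.0] -0.033 0.0175 [242.0, 168.0] -0.033 0.0835 [244.0, 238.0] 0.033 0.0175 [169.0, 168.0] 0.033 0.0835 [175.0, 238.0] 0.036 0.0175 [165.0, 168.0] 0.036 0.0835 [171.0, 238.0] 0.102 0.0175 [92.0, 168.0] 0.102 0.0835 [102.0, 238.0]
```

View pics/w3.png

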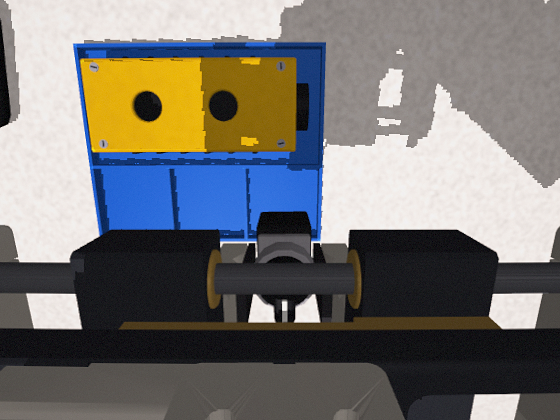

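The selector is held upright over its compartment, and the predicted walls (u≈247, v 168–238) match the picture. Lowering.

Emit:
{"op": "send_rows", "data": {"plan": [[[0,0,3,0,0,0],[0,0,6,0,0,0],[0,0,8.5,0,0,0],[0,0,10.3,0,0,0],[0,0,11.2,0,0,0],[0,0,11.7,0,0,0],[0,0,11.7,0,0,0],[0,0,11.7,0,0,0]]]}}

```text
clock: 6.97
tool_pos: [0.446, 0.3308, 0.0364]
orientation: [-180.0, 0.0, -84.8]
force: [-0.5, 0.9, -0.3]
opening: 0.0294
gripper_force: 30.0
```

Emit:
{"op": "send_rows", "data": {"plan": [[[0,0,0.1,0,0,0],[0,0,0.2,0,0,0],[0,0,0.2,0,0,0]]]}}

```text
clock: 7.22
tool_pos: [0.4457, 0.331, 0.0342]
orientation: [-180.0, 0.1, -84.8]
force: [0.3, 0.2, -1.4]
opening: 0.0294
gripper_force: 30.0
```

Emit:
{"op": "send_rows", "data": {"plan": [[[0,0,0.1,0,0,0],[0,0,0.1,0,0,0],[0,0,0.1,0,0,0]]]}}

```text
clock: 7.47
tool_pos: [0.4459, 0.3311, 0.034]
orientation: [-179.9, 0.0, -84.7]
force: [-2.5, -3.0, 9.8]
opening: 0.0293
gripper_force: 30.0
```

Emit:
{"op": "send_rows", "data": {"plan": [[[0,0,0,0,0,0],[0,0,0,0,0,0],[0,0,0,0,0,0],[0,0,0,0,0,0],[0,0,0,0,0,0],[0,0,0,0,0,0]]], "fingers": 0.5}}

```text
clock: 7.97
tool_pos: [0.4455, 0.3307, 0.0324]
orientation: [180.0, -0.0, -84.8]
force: [-0.1, -0.3, -0.3]
opening: 0.0435
gripper_force: 0.0
```

Emit:
{"op": "send_rows", "data": {"plan": [[[0,0,-1,0,0,0],[0,0,-3,0,0,0],[0,0,-6,0,0,0],[0,0,-10,0,0,0],[0,0,-13,0,0,0],[0,0,-13,0,0,0],[0,0,-13,0,0,0]]]}}

```text
clock: 8.55
tool_pos: [0.4463, 0.3317, 0.1656]
orientation: [-179.8, 0.2, -84.8]
force: [-0.1, -0.1, -2.3]
opening: 0.0441
gripper_force: 0.0
```

Run:
```python
from h import *
# now commanded (.4459,.331,.163) yaw -84.8 ; to twin yaw -28
print(row([.4459,.331,.163],-84.8,[.6446,-.0521,.163],-28))
print(row([.6446,-.0521,.163],-28.7,[.5146,.3372,.163],-84.8))
s=shot("top","t1");cv2.imwrite("pics/t1c.png",cv2.resize(s["img"][145:305,100:340,::-1],None,fx=3,fy=3,interpolation=cv2.INTER_CUBIC))
```

```text
[39.95, -16.32, -0.0, 0, 0, -56.8]
[-30.1, -27.9, -0.0, 0, 0, 56.1]
```

Emit:
{"op": "send_rows", "data": {"plan": [[[3,-1.2,0,0,0,0],[6,-2.4,0,0,0,0],[9,-3.7,0,0,0,0],[12,-4.9,0,0,0,0],[15,-6.2,0,0,0,0],[18,-7.4,0,0,0,0],[20,-8.2,0,0,0,0],[20,-8.2,0,0,0,0]]], "fingers": 0.6}}

```text
clock: 9.27
tool_pos: [0.5456, 0.1354, 0.1611]
orientation: [179.8, -0.1, -85.0]
force: [0.4, 0.1, 0.8]
opening: 0.0526
gripper_force: 0.0
```

Emit:
{"op": "send_rows", "data": {"plan": [[[3,-1.2,0,0,0,-5],[6,-2.4,0,0,0,-10],[9,-3.7,0,0,0,-15],[12,-4.9,0,0,0,-20],[15,-6.1,0,0,0,-25],[18,-7.3,0,0,0,-28],[19.95,-8.12,0,0,0,-30],[19.95,-8.12,0,0,0,-30]]]}}

```text
clock: 9.93
tool_pos: [0.6448, -0.0555, 0.1606]
orientation: [179.8, 0.0, -54.8]
force: [0.1, 0.7, 0.1]
opening: 0.0528
gripper_force: 0.0
```

Emit:
{"op": "send_rows", "data": {"plan": [[[0,0,1,0,0,-6],[0,0,2.3,0,0,-12],[0,0,2.3,0,0,-18],[0,0,2.3,0,0,-26.1],[0,0,2.3,0,0,-26.1],[0,0,2.3,0,0,-26.1]]]}}

```text
clock: 10.43
tool_pos: [0.6438, -0.0518, 0.1387]
orientation: [179.9, 0.1, -28.8]
force: [0.3, -0.2, -0.8]
opening: 0.0527
gripper_force: 0.0
```

Run:
```python
from h import *
s=shot("wrist","w4")
p=proj(s,[[.6446,-.0521,.057]])[0];print(p)
x,y=int(p[0]),int(p[1])
a=s["img"][y-90:y+90,x-100:x+100,::-1]
b=dict(np.load("t1.npz"))["img"][160:300,100:340,::-1]
cv2.imwrite("pics/w4c.png",np.vstack([cv2.resize(a,(400,300)),cv2.resize(b,(400,233))]))
```

```text
[284.00958488 217.45272495]
```

View pics/w4c.png

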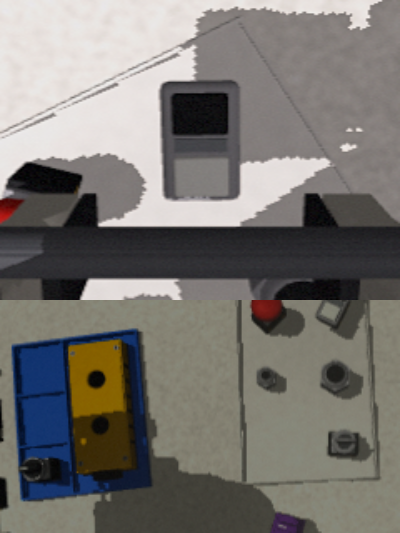

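Below, the selector stands in its compartment. Above, the twin is square to the fingers, about 3 mm further along tool x. Gripping with a small correction.

Emit:
{"op": "send_rows", "data": {"plan": [[[0.2,0,2.5,0,0,0],[0.2,0,5,0,0,0],[0.2,0,7.5,0,0,0],[0.2,0,9,0,0,0],[0.2,0,10,0,0,0],[0.2,0,10.7,0,0,0],[0.2,0,10.7,0,0,0],[0.2,0,10.7,0,0,0]]]}}

```text
clock: 11.15
tool_pos: [0.6465, -0.0532, 0.033]
orientation: [-180.0, -0.0, -28.7]
force: [0.1, -0.2, 0.3]
opening: 0.0525
gripper_force: 0.0
```

Emit:
{"op": "send_rows", "data": {"plan": [[[0,0,0,0,0,0],[0,0,0,0,0,0],[0,0,0,0,0,0],[0,0,0,0,0,0],[0,0,0,0,0,0],[0,0,0,0,0,0],[0,0,0,0,0,0],[0,0,0,0,0,0]]], "fingers": 0.2}}

```text
clock: 11.82
tool_pos: [0.6465, -0.0532, 0.0332]
orientation: [-180.0, -0.0, -28.7]
force: [-1.8, 0.7, 5.0]
opening: 0.0297
gripper_force: 30.0
```

Emit:
{"op": "send_rows", "data": {"plan": [[[0,0,-1,0,0,0],[0,0,-2,0,0,0],[0,0,-4,0,0,0],[0,0,-7,0,0,0],[0,0,-10,0,0,0],[0,0,-13,0,0,0],[0,0,-13,0,0,0],[0,0,-13,0,0,0]]]}}

```text
clock: 12.48
tool_pos: [0.6474, -0.053, 0.1659]
orientation: [-179.8, -0.2, -28.7]
force: [-0.8, 0.6, -1.3]
opening: 0.0295
gripper_force: 30.0
```

Run:
```python
from h import *
print(row([.6464,-.0531,.163],-28.7,[.5146,.3372,.163],-84.8))
```

```text
[-30.3, -27.91, -0.0, 0, 0, 56.1]
```

Emit:
{"op": "send_rows", "data": {"plan": [[[-2,-1.8,0,0,0,0],[-4.5,-4.1,0,0,0,0],[-7,-6.4,0,0,0,0],[-9.5,-8.7,0,0,0,0],[-12,-11,0,0,0,0],[-14,-12.9,0,0,0,0],[-15.1,-13.9,0,0,0,0],[-15.1,-13.9,0,0,0,0]]]}}

```text
clock: 13.15
tool_pos: [0.5789, 0.1437, 0.1619]
orientation: [180.0, 0.1, -28.5]
force: [-0.3, -0.6, -0.2]
opening: 0.0295
gripper_force: 30.0
```

Emit:
{"op": "send_rows", "data": {"plan": [[[-2,-1.8,0,0,0,5],[-4.5,-4.1,0,0,0,10],[-7,-6.4,0,0,0,15],[-9.5,-8.7,0,0,0,20],[-12,-11,0,0,0,25],[-14,-12.9,0,0,0,29],[-15.2,-14.01,0,0,0,30],[-15.2,-14.01,0,0,0,30]]]}}

```text
clock: 13.82
tool_pos: [0.5133, 0.3392, 0.1617]
orientation: [179.9, -0.0, -58.6]
force: [-0.1, -0.4, -1.1]
opening: 0.0296
gripper_force: 30.0
```

Emit:
{"op": "send_rows", "data": {"plan": [[[0,0,0,0,0,6],[0,0,0,0,0,12],[0,0,0,0,0,18],[0,0,0,0,0,24],[0,0,0,0,0,26.1],[0,0,0,0,0,26.1],[0,0,0,0,0,26.1],[0,0,0,0,0,26.1]]]}}

```text
clock: 14.48
tool_pos: [0.5144, 0.3363, 0.1623]
orientation: [180.0, -0.0, -84.7]
force: [-0.7, 0.7, -1.5]
opening: 0.0295
gripper_force: 30.0
```

Emit:
{"op": "send_rows", "data": {"plan": [[[0,0,3,0,0,0],[0,0,6,0,0,0],[0,0,9,0,0,0],[0,0,11.2,0,0,0],[0,0,12.2,0,0,0],[0,0,12.7,0,0,0],[0,0,12.7,0,0,0],[0,0,12.7,0,0,0]]]}}

```text
clock: 15.15
tool_pos: [0.5149, 0.3376, 0.0366]
orientation: [-179.9, 0.0, -84.7]
force: [0.6, -0.3, -1.1]
opening: 0.0296
gripper_force: 30.0
```

Emit:
{"op": "send_rows", "data": {"plan": [[[0,0,0.1,0,0,0],[0,0,0.2,0,0,0],[0,0,0.3,0,0,0],[0,0,0.3,0,0,0]]]}}

```text
clock: 15.48
tool_pos: [0.5148, 0.3377, 0.0342]
orientation: [-179.9, 0.1, -84.7]
force: [-3.1, -0.6, 7.2]
opening: 0.0297
gripper_force: 30.0
```

Emit:
{"op": "send_rows", "data": {"plan": [[[0,0,0,0,0,0],[0,0,0,0,0,0],[0,0,0,0,0,0],[0,0,0,0,0,0],[0,0,0,0,0,0],[0,0,0,0,0,0]]], "fingers": 0.45}}

```text
clock: 15.98
tool_pos: [0.5142, 0.337, 0.0324]
orientation: [180.0, -0.0, -84.8]
force: [-0.5, -0.3, -0.1]
opening: 0.0394
gripper_force: 0.0
```

Emit:
{"op": "send_rows", "data": {"plan": [[[0,0,-1,0,0,0],[0,0,-3,0,0,0],[0,0,-6,0,0,0],[0,0,-10,0,0,0],[0,0,-13,0,0,0],[0,0,-13,0,0,0],[0,0,-13,0,0,0]]]}}

```text
clock: 16.57
tool_pos: [0.5152, 0.338, 0.1659]
orientation: [-179.8, 0.2, -84.8]
force: [-0.7, 0.2, -0.3]
opening: 0.0398
gripper_force: 0.0
```

Run:
```python
from h import *
print(row([.5146,.3372,.163],-84.8,[.5545,-.0505,.163],-84.8))
```

```text
[38.97, -0.46, -0.0, 0, 0, -0.0]
```

Next comes the large gland, turning +100 about the tool z along the way.

Emit:
{"op": "send_rows", "data": {"plan": [[[3,0,0,0,0,0],[6,0,0,0,0,0],[9,-0.1,0,0,0,0],[12,-0.1,0,0,0,0],[15,-0.2,0,0,0,0],[18,-0.2,0,0,0,0],[20,-0.2,0,0,0,0],[20,-0.2,0,0,0,0]]], "fingers": 0.65}}

```text
clock: 17.23
tool_pos: [0.5334, 0.1345, 0.1618]
orientation: [179.9, -0.1, -84.9]
force: [-0.2, -0.1, 0.6]
opening: 0.0566
gripper_force: 0.0
```

Emit:
{"op": "send_rows", "data": {"plan": [[[3,0,0,0,0,6],[6,0,0,0,0,12],[9,-0.1,0,0,0,18],[12,-0.1,0,0,0,24],[15,-0.2,0,0,0,30],[18,-0.2,0,0,0,36],[18.97,-0.26,0,0,0,42],[18.97,-0.26,0,0,0,45]]]}}

```text
clock: 17.9
tool_pos: [0.5536, -0.0529, 0.1616]
orientation: [179.9, -0.1, -130.3]
force: [-0.6, -0.1, -0.1]
opening: 0.0567
gripper_force: 0.0
```

Emit:
{"op": "send_rows", "data": {"plan": [[[0,0,0,0,0,7],[0,0,0,0,0,14],[0,0,0,0,0,21],[0,0,0,0,0,28],[0,0,0,0,0,35],[0,0,0,0,0,42],[0,0,0,0,0,49],[0,0,0,0,0,55]]]}}

```text
clock: 18.57
tool_pos: [0.5536, -0.0505, 0.1618]
orientation: [-180.0, -0.1, 174.9]
force: [0.1, -0.1, 0.9]
opening: 0.057
gripper_force: 0.0
```

Emit:
{"op": "send_rows", "data": {"plan": [[[0,0,2.3,0,0,0],[0,0,2.3,0,0,0],[0,0,2.3,0,0,0]]]}}

```text
clock: 18.82
tool_pos: [0.553, -0.0507, 0.1383]
orientation: [-179.9, -0.2, 175.3]
force: [-0.2, -0.8, 0.2]
opening: 0.0573
gripper_force: 0.0
```

Run:
```python
from h import *
s=shot("wrist","w5")
p=proj(s,[[.5545,-.0505,.052]])[0];print(p)
x,y=int(p[0]),int(p[1]);y0=max(0,y-90)
a=s["img"][y-90:y+90,x-100:x+100,::-1]
cv2.imwrite("pics/w5c.png",cv2.resize(a,None,fx=3,fy=3))
```

```text
[283.91650557 219.53336596]
```

View pics/w5c.png

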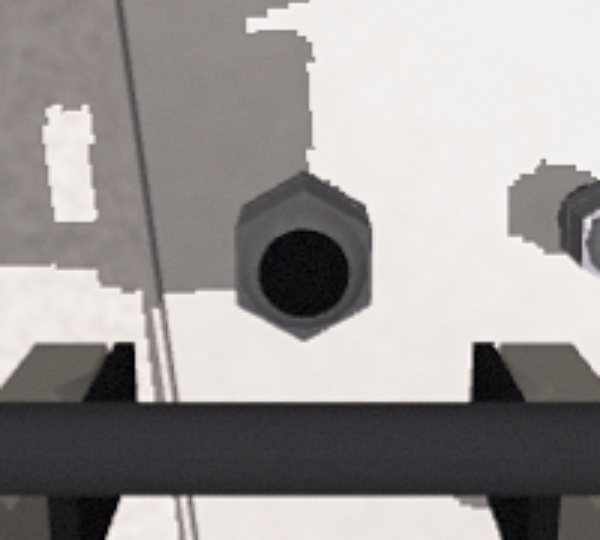

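Large gland at (303,270) is centred with flats parallel to the pads.

Emit:
{"op": "send_rows", "data": {"plan": [[[0,0,2.5,0,0,0],[0,0,5,0,0,0],[0,0,7.5,0,0,0],[0,0,9.5,0,0,0],[0,0,11,0,0,0],[0,0,12.1,0,0,0],[0,0,12.1,0,0,0],[0,0,12.1,0,0,0]]], "fingers": 0.55}}

```text
clock: 19.53
tool_pos: [0.5546, -0.0506, 0.0189]
orientation: [-180.0, -0.0, 175.3]
force: [1.2, 0.8, 0.1]
opening: 0.0482
gripper_force: 0.0
```

Emit:
{"op": "send_rows", "data": {"plan": [[[0,0,0,0,0,0],[0,0,0,0,0,0],[0,0,0,0,0,0],[0,0,0,0,0,0],[0,0,0,0,0,0],[0,0,0,0,0,0],[0,0,0,0,0,0],[0,0,0,0,0,0]]], "fingers": 0.25}}

```text
clock: 20.2
tool_pos: [0.5551, -0.0504, 0.0198]
orientation: [180.0, 0.1, 175.2]
force: [-1.1, 2.0, 6.1]
opening: 0.0363
gripper_force: 30.0
```

Emit:
{"op": "send_rows", "data": {"plan": [[[0,0,-1,0,0,0],[0,0,-2,0,0,0],[0,0,-4,0,0,0],[0,0,-7,0,0,0],[0,0,-10,0,0,0],[0,0,-13,0,0,0],[0,0,-13,0,0,0],[0,0,-13,0,0,0]]]}}

```text
clock: 20.87
tool_pos: [0.5554, -0.0504, 0.1515]
orientation: [179.9, 0.3, 175.2]
force: [-0.1, -0.1, -2.2]
opening: 0.0357
gripper_force: 30.0
```

Run:
```python
from h import *
print(row([.5545,-.0505,.149],175,[.5833,.3434,.149],175))
```

```text
[0.56, 39.49, 0.0, 0, 0, 0]
```

Emit:
{"op": "send_rows", "data": {"plan": [[[0,2.5,0,0,0,0],[0.1,5.5,0,0,0,0],[0.1,8.5,0,0,0,0],[0.2,11.5,0,0,0,0],[0.2,14.5,0,0,0,0],[0.2,17.5,0,0,0,0],[0.3,20,0,0,0,0],[0.3,20,0,0,0,0]]]}}

```text
clock: 21.53
tool_pos: [0.5677, 0.1525, 0.1475]
orientation: [-180.0, -0.1, 175.4]
force: [0.7, -0.7, -0.3]
opening: 0.0357
gripper_force: 30.0
```

Emit:
{"op": "send_rows", "data": {"plan": [[[0,2.5,0,0,0,-6],[0.1,5.5,0,0,0,-12],[0.1,8.5,0,0,0,-18],[0.2,11.5,0,0,0,-24],[0.2,14.5,0,0,0,-30],[0.2,17.5,0,0,0,-36],[0.26,19.49,0,0,0,-42],[0.26,19.49,0,0,0,-45]]]}}

```text
clock: 22.2
tool_pos: [0.5811, 0.3465, 0.1469]
orientation: [180.0, -0.1, -139.3]
force: [0.6, 0.0, -1.2]
opening: 0.0358
gripper_force: 30.0
```

Emit:
{"op": "send_rows", "data": {"plan": [[[0,0,0,0,0,-7],[0,0,0,0,0,-14],[0,0,0,0,0,-21],[0,0,0,0,0,-28],[0,0,0,0,0,-35],[0,0,0,0,0,-42],[0,0,0,0,0,-49],[0,0,0,0,0,-55]]]}}

```text
clock: 22.87
tool_pos: [0.5809, 0.3425, 0.1473]
orientation: [179.9, -0.1, -84.4]
force: [-0.7, -0.3, -1.2]
opening: 0.0355
gripper_force: 30.0
```

Emit:
{"op": "send_rows", "data": {"plan": [[[0,0,0,0,0,0],[0,0,3,0,0,0],[0,0,6,0,0,0],[0,0,9,0,0,0],[0,0,11.2,0,0,0],[0,0,12.2,0,0,0],[0,0,12.7,0,0,0],[0,0,12.7,0,0,0]]]}}

```text
clock: 23.53
tool_pos: [0.5812, 0.3427, 0.0216]
orientation: [179.9, -0.1, -84.9]
force: [-0.1, -0.3, -0.4]
opening: 0.036
gripper_force: 30.0
```

Emit:
{"op": "send_rows", "data": {"plan": [[[0,0,0,0,0,0],[0,0,0.1,0,0,0],[0,0,0.2,0,0,0],[0,0,0.3,0,0,0],[0,0,0.3,0,0,0]]]}}

```text
clock: 23.95
tool_pos: [0.5821, 0.3438, 0.0207]
orientation: [-179.9, 0.0, -84.8]
force: [-3.8, -2.8, 9.6]
opening: 0.0361
gripper_force: 30.0
```

Emit:
{"op": "send_rows", "data": {"plan": [[[0,0,0,0,0,0],[0,0,0,0,0,0],[0,0,0,0,0,0],[0,0,0,0,0,0],[0,0,0,0,0,0],[0,0,0,0,0,0]]], "fingers": 0.52}}

```text
clock: 24.45
tool_pos: [0.5816, 0.3433, 0.0184]
orientation: [180.0, -0.0, -84.8]
force: [-0.7, -0.0, 0.5]
opening: 0.0453
gripper_force: 0.0
```

Emit:
{"op": "send_rows", "data": {"plan": [[[0,0,-1,0,0,0],[0,0,-3,0,0,0],[0,0,-6,0,0,0],[0,0,-10,0,0,0],[0,0,-13,0,0,0],[0,0,-15,0,0,0],[0,0,-15,0,0,0]]]}}

```text
clock: 25.03
tool_pos: [0.5839, 0.345, 0.1756]
orientation: [-179.5, 0.3, -84.7]
force: [1.6, 0.7, 0.3]
opening: 0.0456
gripper_force: 0.0
```

Run:
```python
from h import *
from plant import ctrl
print(ctrl.get_obs()["tool_pos"])
print(row([.5830,.3434,.169],-84.8,[.6426,.0335,.169],-84.8))
print(row([.6426,.0335,.174],-48,[.5265,-.2218,.174],-48))
s=shot("wrist","w6");cv2.imwrite("pics/w6.png",s["img"][:300,:,::-1])
```

```text
[0.58393339 0.34496886 0.17555182]
[31.4, -3.13, -0.0, 0, 0, -0.0]
[11.2, 25.71, 0.0, 0, 0, 0]
```

View pics/w6.png

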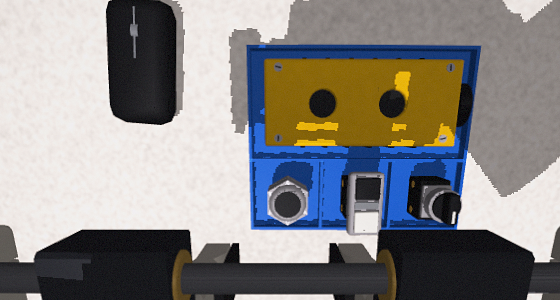

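The pendant kit is in place: gland (288,200), twin (363,200) and selector (437,203), each upright in its own compartment. Next is the stop button.

Emit:
{"op": "send_rows", "data": {"plan": [[[2.5,-0.2,0,0,0,0],[6,-0.6,0,0,0,0],[9,-0.9,0,0,0,0],[12,-1.2,0,0,0,0],[15,-1.5,0,0,0,0],[18,-1.8,0,0,0,0],[20,-2,0,0,0,0],[20,-2,0,0,0,0]]], "fingers": 0.75}}

```text
clock: 25.75
tool_pos: [0.6194, 0.1423, 0.1678]
orientation: [179.9, -0.1, -85.0]
force: [-0.8, 0.2, 0.3]
opening: 0.0658
gripper_force: 0.0
```

Emit:
{"op": "send_rows", "data": {"plan": [[[2,-0.2,0,0,0,-5],[4,-0.4,0,0,0,-10],[6,-0.6,0,0,0,-15],[8,-0.8,0,0,0,-20],[10,-1,0,0,0,-25],[11.4,-1.13,0,0,0,-31],[11.4,-1.13,0,0,0,-36.8],[11.4,-1.13,0,0,0,-36.8]]]}}

```text
clock: 26.42
tool_pos: [0.6409, 0.0329, 0.1678]
orientation: [179.9, 0.0, -47.8]
force: [-0.3, 0.2, 0.6]
opening: 0.0658
gripper_force: 0.0
```

Emit:
{"op": "send_rows", "data": {"plan": [[[0,0,1,0,0,0],[0,0,1.5,0,0,0],[0,0,1.5,0,0,0],[0,0,1.5,0,0,0]]]}}

```text
clock: 26.75
tool_pos: [0.6408, 0.0339, 0.1526]
orientation: [179.9, 0.0, -48.0]
force: [1.1, 0.1, 0.6]
opening: 0.0656
gripper_force: 0.0
```

Run:
```python
from h import *
s=shot("wrist","w7")
h=cv2.cvtColor(s["img"],cv2.COLOR_RGB2HSV)
m=(((h[...,0]<8)|(h[...,0]>172))&(h[...,1]>150)&(h[...,2]>60)).astype(np.uint8)
n,l,st,c=cv2.connectedComponentsWithStats(m)
i=1+np.argmax(st[1:,4]); print(st[i],c[i]); ctr=st[i,:2]+st[i,2:4]/2-.5
print(toplane(s,[ctr],.065),proj(s,[[.6426,.0335,.065]]))
```

```text
[ 258  187   51   51 1997] [282.97396094 212.33350025]
[[0.64376365 0.03186965]] [[282.71093246 214.50123455]]
```

Emit:
{"op": "send_rows", "data": {"plan": [[[0.2,0,2.5,0,0,0],[0.2,0,5,0,0,0],[0.2,0,7.5,0,0,0],[0.2,0,9,0,0,0],[0.2,0,10.2,0,0,0],[0.2,0,11,0,0,0],[0.2,0,11,0,0,0],[0.2,0,11,0,0,0]]]}}

```text
clock: 27.47
tool_pos: [0.6431, 0.0322, 0.044]
orientation: [-180.0, -0.0, -48.0]
force: [0.5, 0.4, 0.7]
opening: 0.0658
gripper_force: 0.0
```

Emit:
{"op": "send_rows", "data": {"plan": [[[0,0,0,0,0,0],[0,0,0,0,0,0],[0,0,0,0,0,0],[0,0,0,0,0,0],[0,0,0,0,0,0],[0,0,0,0,0,0],[0,0,0,0,0,0],[0,0,0,0,0,0]]], "fingers": 0.3}}

```text
clock: 28.13
tool_pos: [0.643, 0.0321, 0.0441]
orientation: [-180.0, -0.0, -48.0]
force: [-0.3, 0.6, 2.9]
opening: 0.0391
gripper_force: 30.0
```

Emit:
{"op": "send_rows", "data": {"plan": [[[0,0,-1,0,0,0],[0,0,-2,0,0,0],[0,0,-4,0,0,0],[0,0,-7,0,0,0],[0,0,-10,0,0,0],[0,0,-13,0,0,0],[0,0,-13,0,0,0],[0,0,-13,0,0,0]]]}}

```text
clock: 28.8
tool_pos: [0.6438, 0.0324, 0.1768]
orientation: [-179.7, -0.1, -48.0]
force: [0.6, 0.3, -2.0]
opening: 0.0387
gripper_force: 30.0
```

Emit:
{"op": "send_rows", "data": {"plan": [[[1,2.3,0,0,0,4],[2.5,5.8,0,0,0,8],[4,9.2,0,0,0,12],[5.5,12.7,0,0,0,17],[7,16.2,0,0,0,22],[8.5,19.6,0,0,0,26],[10,23.1,0,0,0,30],[11.1,25.65,0,0,0,30.8]]]}}

```text
clock: 29.47
tool_pos: [0.524, -0.2241, 0.1729]
orientation: [179.9, 0.0, -79.1]
force: [0.8, 0.7, -1.2]
opening: 0.039
gripper_force: 30.0
```

Emit:
{"op": "send_rows", "data": {"plan": [[[0,0,0,0,0,0],[0,0,0,0,0,0],[0,0,0,0,0,0],[0,0,3,0,0,0],[0,0,6,0,0,0],[0,0,8,0,0,0],[0,0,8,0,0,0],[0,0,8,0,0,0]]]}}

```text
clock: 30.13
tool_pos: [0.5262, -0.2213, 0.0928]
orientation: [179.8, 0.0, -78.7]
force: [-0.0, -0.3, 0.2]
opening: 0.0383
gripper_force: 30.0
```

Run:
```python
from h import *
s=shot("wrist","w8")
T=R.from_euler('z',11.18,degrees=True)
im=s["img"][:,:,::-1].copy()
for x in(-.102,-.036,-.033,.033,.036,.102):
  for y in(.0175,.0835):
    p=proj(s,[T.apply([x,y,.014])+[.4686,-.2847,0]])[0].round(0).astype(int); cv2.circle(im,tuple(map(int,p)),2,(0,255,0),-1)
cv2.imwrite("pics/w8.png",im[:320])
```

```text
(no output)
```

View pics/w8.png

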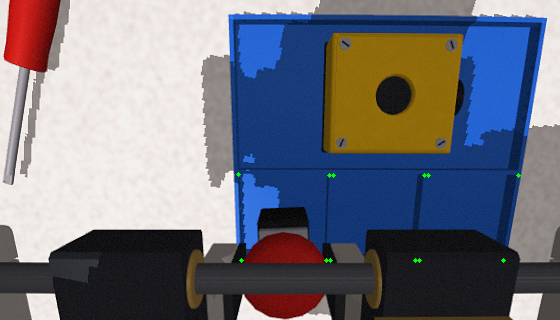

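The stop button hangs upright at (285,240) over the left compartment, and the projected walls agree to about 3 mm. Lowering.

Emit:
{"op": "send_rows", "data": {"plan": [[[0,0,2,0,0,0],[0,0,3.5,0,0,0],[0,0,4.4,0,0,0],[0,0,4.7,0,0,0],[0,0,4.7,0,0,0]]]}}

```text
clock: 30.6
tool_pos: [0.5269, -0.2221, 0.047]
orientation: [-180.0, -0.0, -78.8]
force: [0.1, -0.8, -0.3]
opening: 0.039
gripper_force: 30.0
```

Emit:
{"op": "send_rows", "data": {"plan": [[[0,0,0,0,0,0],[0,0,0.1,0,0,0],[0,0,0.2,0,0,0],[0,0,0.3,0,0,0],[0,0,0.3,0,0,0]]]}}

```text
clock: 31.02
tool_pos: [0.5272, -0.2223, 0.045]
orientation: [-179.9, -0.1, -78.7]
force: [-2.1, 2.5, 8.9]
opening: 0.0387
gripper_force: 30.0
```

Emit:
{"op": "send_rows", "data": {"plan": [[[0,0,0,0,0,0],[0,0,0,0,0,0],[0,0,0,0,0,0],[0,0,0,0,0,0],[0,0,0,0,0,0],[0,0,0,0,0,0]]], "fingers": 0.65}}

```text
clock: 31.52
tool_pos: [0.5263, -0.2222, 0.0434]
orientation: [180.0, 0.0, -78.8]
force: [0.2, 0.1, -1.1]
opening: 0.0567
gripper_force: 0.0
```

Emit:
{"op": "send_rows", "data": {"plan": [[[0,0,-1,0,0,0],[0,0,-3,0,0,0],[0,0,-6,0,0,0],[0,0,-10,0,0,0],[0,0,-13,0,0,0],[0,0,-13,0,0,0],[0,0,-13,0,0,0]]]}}

```text
clock: 32.1
tool_pos: [0.5277, -0.2223, 0.1767]
orientation: [-179.7, -0.1, -78.8]
force: [0.2, -0.1, -0.4]
opening: 0.0568
gripper_force: 0.0
```

Emit:
{"op": "send_rows", "data": {"plan": [[[-2.5,-0.8,0,0,0,5],[-6,-1.9,0,0,0,11],[-10,-3.2,0,0,0,17],[-13.5,-4.4,0,0,0,23],[-17,-5.5,0,0,0,29],[-20.5,-6.6,0,0,0,35],[-24,-7.7,0,0,0,41],[-24.8,-8,0,0,0,46]]], "fingers": 0.5}}

```text
clock: 32.77
tool_pos: [0.5566, 0.0406, 0.1729]
orientation: [180.0, -0.0, -124.9]
force: [-0.4, -0.9, 0.9]
opening: 0.0437
gripper_force: 0.0
```

Emit:
{"op": "send_rows", "data": {"plan": [[[0,0,0,0,0,7],[0,0,0,0,0,14],[0,0,0,0,0,21],[0,0,0,0,0,28],[0,0,0,0,0,35],[0,0,0,0,0,42],[0,0,0,0,0,49],[0,0,0,0,0,55]]]}}

```text
clock: 33.43
tool_pos: [0.5559, 0.0365, 0.1727]
orientation: [-180.0, -0.1, 179.8]
force: [0.9, -0.7, -0.5]
opening: 0.0439
gripper_force: 0.0
```

Emit:
{"op": "send_rows", "data": {"plan": [[[0,0,1,0,0,4.7],[0,0,2,0,0,4.7],[0,0,3,0,0,4.7],[0,0,4,0,0,4.7],[0,0,4,0,0,4.7]]]}}

```text
clock: 33.85
tool_pos: [0.5549, 0.0362, 0.1306]
orientation: [-179.9, -0.2, 175.6]
force: [-0.6, -0.2, -0.7]
opening: 0.0438
gripper_force: 0.0
```

Run:
```python
from h import *
s=shot("wrist","w9")
p=proj(s,[[.557,.0368,.042]])[0];print(p)
x,y=int(p[0]),int(p[1])
a=s["img"][y-90:y+90,x-100:x+100,::-1]
cv2.imwrite("pics/w9c.png",cv2.resize(a,None,fx=3,fy=3))
```

```text
[284.47779786 219.37602131]
```

View pics/w9c.png

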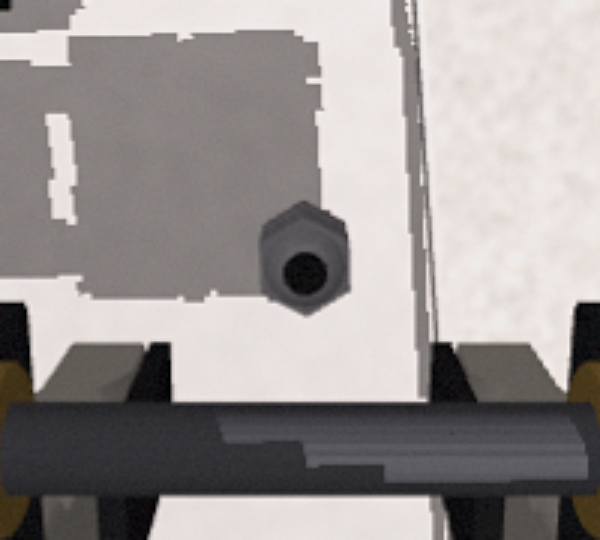

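Small gland at (305,272) is centred with its flats parallel to the pads. Gripping.

Emit:
{"op": "send_rows", "data": {"plan": [[[0,0.1,2.5,0,0,0],[0,0.1,5,0,0,0],[0,0.1,7.5,0,0,0],[0,0.1,9.5,0,0,0],[0,0.1,10.8,0,0,0],[0,0.1,11.6,0,0,0],[0,0.1,11.6,0,0,0],[0,0.1,11.6,0,0,0]]]}}

```text
clock: 34.57
tool_pos: [0.557, 0.0377, 0.0179]
orientation: [-180.0, 0.0, 175.6]
force: [-0.0, 0.5, 0.2]
opening: 0.0439
gripper_force: 0.0
```

Emit:
{"op": "send_rows", "data": {"plan": [[[0,0,0,0,0,0],[0,0,0,0,0,0],[0,0,0,0,0,0],[0,0,0,0,0,0],[0,0,0,0,0,0],[0,0,0,0,0,0],[0,0,0,0,0,0],[0,0,0,0,0,0]]], "fingers": 0.15}}

```text
clock: 35.23
tool_pos: [0.5572, 0.0379, 0.0183]
orientation: [180.0, 0.1, 175.5]
force: [-2.4, 1.8, 5.9]
opening: 0.0238
gripper_force: 30.0
```

Emit:
{"op": "send_rows", "data": {"plan": [[[0,0,-1,0,0,0],[0,0,-2,0,0,0],[0,0,-4,0,0,0],[0,0,-7,0,0,0],[0,0,-10,0,0,0],[0,0,-13,0,0,0],[0,0,-14,0,0,0],[0,0,-14,0,0,0]]]}}

```text
clock: 35.9
tool_pos: [0.5586, 0.0382, 0.162]
orientation: [179.8, 0.4, 175.5]
force: [-0.1, 0.4, -0.2]
opening: 0.0237
gripper_force: 30.0
```

Run:
```python
from h import *
print(row([.557,.0378,.158],175.5,[.4588,-.2352,.158],175.5))
```

```text
[7.65, -27.99, -0.0, 0, 0, -0.0]
```

Emit:
{"op": "send_rows", "data": {"plan": [[[0.7,-2.5,0,0,0,-5],[1.6,-6,0,0,0,-11],[2.7,-10,0,0,0,-17],[3.8,-14,0,0,0,-23],[4.9,-18,0,0,0,-29],[6,-22,0,0,0,-35],[7.1,-26,0,0,0,-41],[7.65,-27.99,0,0,0,-46]]]}}

```text
clock: 36.57
tool_pos: [0.4562, -0.238, 0.1571]
orientation: [179.9, -0.0, -138.3]
force: [0.1, -0.5, -0.6]
opening: 0.0233
gripper_force: 30.0
```

Emit:
{"op": "send_rows", "data": {"plan": [[[0,0,0,0,0,-7],[0,0,0,0,0,-14],[0,0,0,0,0,-21],[0,0,0,0,0,-28],[0,0,0,0,0,-35],[0,0,0,0,0,-42],[0,0,0,0,0,-49],[0,0,0,0,0,-55]]]}}

```text
clock: 37.23
tool_pos: [0.4579, -0.2352, 0.157]
orientation: [179.9, 0.0, -83.1]
force: [0.0, 0.0, -0.9]
opening: 0.0238
gripper_force: 30.0
```

Emit:
{"op": "send_rows", "data": {"plan": [[[0,0,0,0,0,-4.7],[0,0,1,0,0,-4.7],[0,0,3,0,0,-4.7],[0,0,5,0,0,-4.7],[0,0,5,0,0,-4.7],[0,0,5,0,0,-4.7]]]}}

```text
clock: 37.73
tool_pos: [0.4573, -0.2353, 0.1063]
orientation: [179.8, 0.1, -78.9]
force: [0.3, 0.6, 0.6]
opening: 0.0239
gripper_force: 30.0
```

Commanded z is now 0.108, so 9.0 cm remains to z = 0.018.

Emit:
{"op": "send_rows", "data": {"plan": [[[0,0,2.5,0,0,0],[0,0,5,0,0,0],[0,0,7,0,0,0],[0,0,8.2,0,0,0],[0,0,8.7,0,0,0],[0,0,8.7,0,0,0],[0,0,8.7,0,0,0]]]}}

```text
clock: 38.32
tool_pos: [0.4594, -0.2356, 0.0215]
orientation: [-179.9, -0.0, -78.8]
force: [-0.0, 0.1, -0.2]
opening: 0.024
gripper_force: 30.0
```

Emit:
{"op": "send_rows", "data": {"plan": [[[0,0,0.1,0,0,0],[0,0,0.2,0,0,0],[0,0,0.3,0,0,0],[0,0,0.3,0,0,0]]]}}

```text
clock: 38.65
tool_pos: [0.4595, -0.2356, 0.0193]
orientation: [-179.9, -0.1, -78.7]
force: [-2.0, 1.6, 11.8]
opening: 0.0235
gripper_force: 30.0
```

Emit:
{"op": "send_rows", "data": {"plan": [[[0,0,0,0,0,0],[0,0,0,0,0,0],[0,0,0,0,0,0],[0,0,0,0,0,0],[0,0,0,0,0,0],[0,0,0,0,0,0]]], "fingers": 0.4}}

```text
clock: 39.15
tool_pos: [0.4585, -0.2354, 0.0175]
orientation: [180.0, 0.0, -78.8]
force: [0.4, 0.2, -0.2]
opening: 0.0351
gripper_force: 0.0
```

Emit:
{"op": "send_rows", "data": {"plan": [[[0,0,-1,0,0,0],[0,0,-3,0,0,0],[0,0,-6,0,0,0],[0,0,-10,0,0,0],[0,0,-14,0,0,0],[0,0,-18,0,0,0],[0,0,-20,0,0,0],[0,0,-20,0,0,0]]]}}

```text
clock: 39.82
tool_pos: [0.4611, -0.2363, 0.2242]
orientation: [-179.5, -0.3, -78.7]
force: [0.3, -0.1, -0.5]
opening: 0.0351
gripper_force: 0.0
```

Run:
```python
from h import *
a=shot("scene","f1")["img"];b=shot("wrist","f2")["img"]
cv2.imwrite("pics/f.png",np.vstack([cv2.resize(a[110:320,0:560],None,fx=1.4,fy=1.4),cv2.resize(b[0:270],None,fx=1.0,fy=1.0)[:, :] if 0 else cv2.copyMakeBorder(b[0:290],0,0,0,224,0)])[:600,:,::-1])
```

```text
(no output)
```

View pics/f.png

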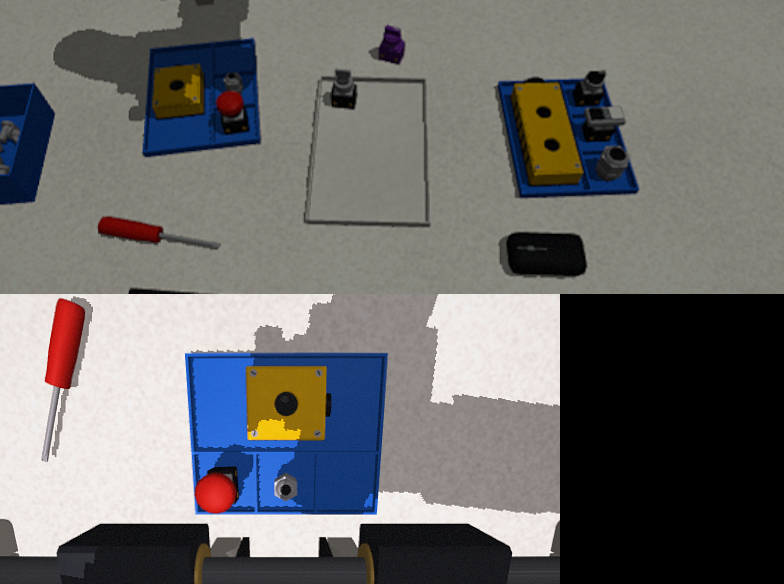

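All five parts stand in their own compartments: stop (216,493) and small gland (286,487) in the station tray, the other three in the pendant tray. The key switch (344,88), screwdriver and mouse look undisturbed. Handing in.

```bash
python3 -c "
from plant import ctrl
print(ctrl.close_job())"
```

```text
the job is handed in; nothing more can be done
None
```

Both kits are made up and the job is handed in at about 40 s: all five parts stand upright in their own compartments, and the final pictures show the key switch, screwdriver and mouse undisturbed.

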